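Set the outer ring of a nested dual knob

ROBOT

A 7-joint arm with a two-finger parallel gripper is mounted at the origin on the work surface; the furniture and walls round the work are solid. World frame = base frame: x ahead of the robot, y to its left, z up, the work surface at z = 0. Lengths are in mm, angles in rad, forces in N, time in s.
With the tool pointing down it reaches from about 350 to 775 mm from the base axis. Payload 3.1 kg.
Tool frame: the origin (TCP) lies midway between the tips of the shut fingers; the grasp point (between the pads) lies 19 mm behind it; z points along the fingers, y is the line along which they close (so a half turn about z gives the same grasp; the last joint's range is limited). The gripper opens to 85 mm and grips with 20 to 120 N. Pads are 22 mm wide; open, the fingers measure 114 mm over their backs; the gripper's body (76 mm by 85 mm) begins 54 mm behind the grasp point. The pads swing forward as they close: fully open they stand 13 mm farther back than shut.
Start: joints at [-1.36, 0.311, 0.014, 1.512, -0.004, 1.319, -0.027], TCP at [137.535, 532.542, 231.304] pointing down, gripper open.
Joint ranges: [-2.7, 2.7], [-0.3, 1.91], [-1.27, 1.3], [0.12, 2.57], [-1.44, 4.58], [0.2, 2.03], [-3.05, 3.05]. Speed limits (rad/s): [2.79, 2.79, 3.14, 3.14, 3.14, 3.14, 3.14].

INTERFACE

Orientations are given as a rotation vector (axis times angle).
In Python, from bench import arm, grab_frame, outline_of gives the robot as it stands.
- The arm moves only by the shell command python3 -m crank 'ROWS' [OPENING] [FORCE]. ROWS is JSON, a list of rows, each a list of 4 numbers: the shift along the world's x, y, z scaled (see below), then the turn about the world's z scaled (see below). In form: [[tx, ty, tz, twist], ...]. A call has 1 to 8 rows; each row shifts and turns the commanded pose from where the row before left it; what a row does not reach is not made up. The controller multiplies each number of a shift by 0.025 m and each number of a turn by 60 degrees. A row lasts 1/12 s, in which the tool goes at most 41.7 mm and 7.16 degrees, less where a joint would pass 70% of its speed; a pose out of reach is approached as far as the arm can. A call with a number of a shift or a turn outside -1 to 1 is refused whole. A call with a gripper value outside its range is refused whole. OPENING is the opening, from -1 (shut) to 1 (fully open), so that 0 is half open, set as the call begins (- or left out, the last holds). The fingers move at their own pace and stop on an object; FORCE is the grip in N (left out, the last holds). Time passes only in rows, so rows that do not move let the fingers close. It gives the time, the measured TCP pose, the force, the opening and the grip force at its end, in the units of the state.
- arm.read_state(): the state, without advancing time (a new reading comes with each control period).
- grab_frame(name): name is "scene" or "top" or "wrist"; returns a dict with "img" (480x640x3 uint8, blue, green, red), "depth" (480x640 float32, mm along the optical axis (not along the pixel's ray), 0 where there is no reading), "camera_matrix" (3x3 intrinsics, pixels), "eye" and "rotation" of the camera in the world; the wrist camera has in their place "mount" (4x4, takes a point from camera to tool coordinates, whose origin is the TCP and whose axes are the flange's). Camera axes: x right, y down, z forward; pixel columns grow to the right and rows downward; lengths in mm; the calibration is good to about 2 mm. A picture is of the moment at which its call begins: read the wrist's pose just before it.
- arm.sign_off(): hands the job in; it is judged then, once.
Trained networks look in the newest picture that a camera, given by its name, has taken for a name from the list of things; names that differ only in an ending like _2 or _b are one class to them, and where a whole thing is asked for, a point or a joint stands for the part that bears it (a point fixed in the world has none). Each returns a list of dicts, best first, with "confidence" (0 to 1); they miss things now and then, are a little off and sometimes report something else, mostly with a low value. They report only what shows in the picture. A call takes as long as a camera call. They do not tell look-alikes from the thing itself.
- outline_of(label, camera): "region" (480x640 bool, what is visible of it) and "uv" ([column, row] in pixels, amid what is visible of it).
The state is a dict: "time_s": time; "joint_positions": joint angles; "qvel": joint speeds; "effort": joint torques, N m; "ee_pos": TCP position; "ee_rot": TCP orientation; "contact_force": force on the tool from outside, world axes, zero at the start; "moment": the same for the moment, N m; "finger_gap": finger opening in mm; "gripper_force": force on a finger pad.
Only numpy, scipy, OpenCV 4.12 (cv2) and the standard library are available. Lean on these libraries where they do the work, as an engineer would, in place of code of your own. Each camera call takes 0.05 s, during which the arm holds its last target. There are 200 camera calls.

TASK

Set the heat for the soap oils: on the control box that has two nested knobs, turn the wide outer ring until its white pointer line points at the long black mark on the box. Leave the small inner knob on top of it as it is set, do not turn the single dial of the other box, and let go.

Things in the scene. Friction and masses are not known exactly. Their poses are not given: they have to be found in the camera images.
- dual_control: Fixed grey box, aluminium top, 110x110x36 mm, with the two nested knobs (the other box is alike but has one plain dial). Origin: centre of its underside at table height, below the vertical axis of both knobs; z up. Its +x points from that axis to the long black mark (15x4 mm, 32 to 47 mm from the axis) on the top plate; small black dots every 30 degrees are the rest of the scale.
- outer_ring (a joint): Angle of the ring, rad: 0 = its white pointer line is at the long mark, positive anticlockwise from above. Starts at 0.5 to 1.35 (turn it clockwise); stops at +-1.7. The ring is a round ribbed black dial, 56 mm across, its side 39 to 61 mm above the table (top 3 mm bevelled); grip across it in any direction. Light friction (0.06 N m), no spring: it stays where left.
- inner_pointer (a point): Pointer end of the inner knob, 15 mm from the knob axis, 76 mm above the table. The inner knob is an aluminium bar 30x10 mm on a round foot 27 mm across, standing on the middle of the ring from 61 to 76 mm above the table. It turns independently of the ring, with very light friction, starts at any angle within 69 degrees of the long mark, and must not be turned.
- plain_pointer (a point): Outer end of the white pointer line on the single dial of the other, like box: on the dial's top face, 26 mm from its axis, 61 mm above the table. That dial is also black, 56 mm across and 39 to 61 mm above the table, but has no knob on top. It must not be turned.
There are look-alikes about, which are no part of the job. Leave any orange look-alike of the dual_control alone.

How it is judged:
By the outcome, as a careful person would: the job done as asked, in the order asked, and still so for the second after the job is handed in, with the robot touching nothing.
It also fails if it takes over 32 s, if anything falls off the work surface, if the arm or the gripper's body presses on something with over 40 N, if the wrist force passes 120 N, or if a joint passes its speed limit or range.

## Working session

There is one attempt and no reset: what is moved stays moved. The work goes in short steps, Python scripts to look and compute and a shell command to move; the robot and the scene stay as the last step left them, time stands still between calls to the robot, and variables do not carry over. Pictures are saved under pics/ and viewed, at most 10 in all, crops included, and the job is handed in when it is done.

```bash
mkdir -p pics; ls; python3 - <<'E'
from bench import arm, grab_frame, outline_of
import cv2,numpy as np
s=arm.read_state();print(s)
fs={}
for n in("scene","top"):
    f=grab_frame(n);fs[n]=f
    for l in("dual_control","outer_ring","inner_pointer","plain_pointer"):
        for d in outline_of(l,n): print(n,l,d["uv"],round(d["confidence"],2),d["region"].sum())
    print(f["eye"],f["rotation"])
cv2.imwrite("pics/a.png",cv2.resize(np.hstack([fs["scene"]["img"],fs["top"]["img"]]),(800,300)))
cv2.imwrite("pics/top.png",fs["top"]["img"])
np.savez("top.npz",**fs["top"])
E
```

```text
pics
{'time_s': 0.0, 'joint_positions': array([-1.35972658,  0.31171237,  0.01397144,  1.51309468, -0.00439164,
        1.31917998, -0.02717522]), 'qvel': array([-0.00030673,  0.00012133, -0.00130297, -0.00139975, -0.00036098,
       -0.00057089, -0.00171028]), 'effort': array([-1.55140924e-04, -3.79906297e+01,  1.45908790e-01, -2.30593139e+01,
        1.21271366e-02,  1.32582884e-02, -1.59164790e-05]), 'ee_pos': array([137.34380239, 531.81080797, 230.21312625]), 'ee_rot': array([-0.39577636, -3.11635917,  0.0036994 ]), 'contact_force': array([-0.16040546, -0.2377055 ,  0.1872684 ]), 'moment': array([-0.04857905,  0.02768016,  0.0192542 ]), 'gripper_force': 0.0, 'finger_gap': 85.12429896945429}
scene dual_control [325.0, 267.7] 0.86 3228
scene dual_control [421.0, 315.1] 0.66 4191
scene outer_ring [422.2, 305.9] 0.87 820
scene outer_ring [326.6, 256.5] 0.79 486
scene inner_pointer [424.9, 296.9] 0.57 241
scene inner_pointer [325.7, 244.3] 0.45 173
scene plain_pointer [219.4, 206.7] 0.69 585
[ 104.00881435 -419.429675    635.84019744] [-2.12358824  0.99862432 -0.43889059]
top dual_control [446.1, 257.4] 0.96 2982
top dual_control [345.2, 259.5] 0.8 2975
top outer_ring [441.7, 259.6] 0.9 442
top outer_ring [346.3, 264.7] 0.87 469
top inner_pointer [453.0, 260.5] 0.71 125
top inner_pointer [348.3, 259.8] 0.66 151
top plain_pointer [229.8, 269.5] 0.71 640
[ 506.16483528   -8.99114592 1051.42817922] [-2.18713309  2.12705344 -0.07847191]
```

View pics/top.png

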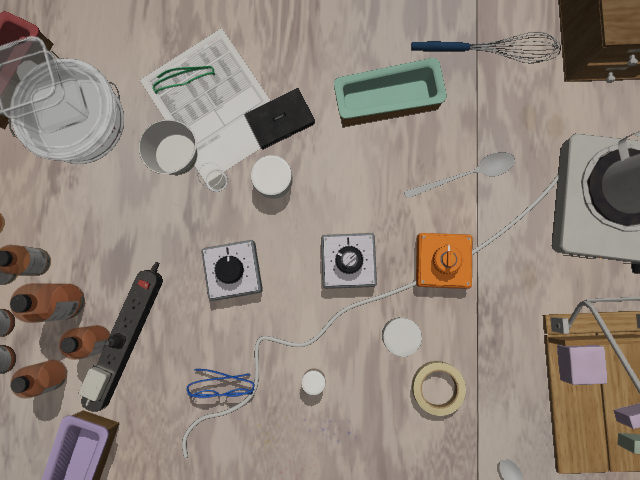

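View pics/a.png

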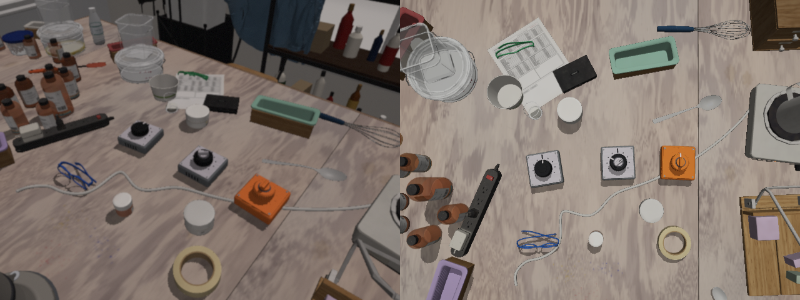

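Candidates in the top view are the grey box with nested knobs at (348,260), the orange box with nested knobs at (445,260), which is the look-alike to leave alone, and the grey box with a single dial at (230,269). The first fits: it is grey with two knobs. I'll check it in an enlarged crop and measure it.

```bash
cat > h.py <<'E'
import numpy as np,cv2
from scipy.spatial.transform import Rotation as R
def cam(f,s=None):
    if "mount" in f and s is not None:
        T=np.eye(4);T[:3,:3]=R.from_rotvec(s["ee_rot"]).as_matrix();T[:3,3]=s["ee_pos"]
        C=T@f["mount"];return C[:3,:3],C[:3,3]
    r=np.array(f["rotation"]);return (r if r.shape==(3,3) else R.from_rotvec(r.ravel()).as_matrix()),np.array(f["eye"])
def px2w(f,uv,z,s=None):
    Rm,e=cam(f,s);uv=np.atleast_2d(uv).astype(float)
    d=(np.c_[uv,np.ones(len(uv))]@np.linalg.inv(f["camera_matrix"]).T)@Rm.T
    return e+d*((z-e[2])/d[:,2])[:,None]
def rectify(f,c,z,s=None,half=60,n=600):
    # metric picture of plane z about c: up = world +x, left = world +y
    Rm,e=cam(f,s);k=2*half/n
    j,i=np.meshgrid(np.arange(n),np.arange(n))
    P=np.stack([c[0]+(n/2-i)*k,c[1]+(n/2-j)*k,np.full(i.shape,float(z))],-1)
    q=((P-e)@Rm)@f["camera_matrix"].T
    m=(q[...,:2]/q[...,2:]).astype(np.float32)
    return cv2.remap(f["img"],m[...,0],m[...,1],cv2.INTER_CUBIC)
E
python3 - <<'E'
from h import *
f=dict(np.load("top.npz"))
c=px2w(f,[348,260],61)[0];print(c, px2w(f,[[230,269],[445,260],[348,237]],61))
print(f["depth"][255:262,340:356:4])
cv2.imwrite("pics/crop.png",np.hstack([rectify(f,c,61,n=400),rectify(f,c,36,n=400)]))
E
```

```text
[571.4452246  -40.03005686  61.        ] [[ 547.08046516  193.92265095   61.        ]
 [ 576.68986534 -230.92025009   61.        ]
 [ 617.27074798  -38.96411953   61.        ]]
[[992.70465 984.637   985.4585  979.5486 ]
 [994.5205  986.66675 983.2607  974.9464 ]
 [989.79315 983.3527  977.5957  975.8653 ]
 [991.6956  984.9051  973.1575  975.149  ]
 [991.9542  986.4833  973.0142  976.3603 ]
 [989.5789  978.5069  973.375   979.108  ]
 [989.9429  975.3684  974.7442  982.87756]]
```

View pics/crop.png

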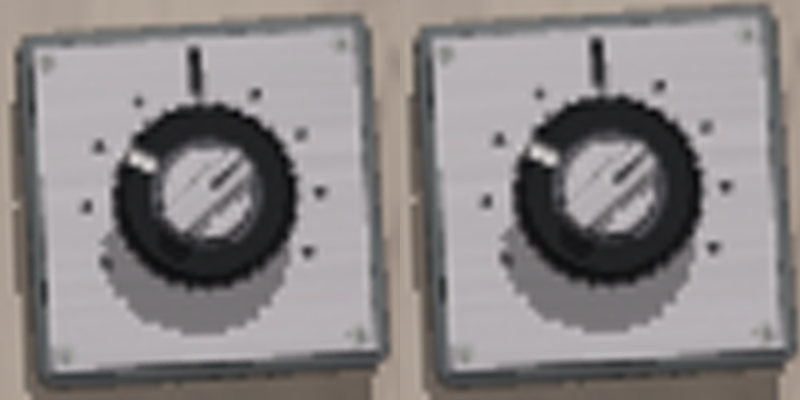

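The crop confirms it: grey box, black ring with its white line at about +62° from world x, long mark at about +5°, so roughly -57° to turn. The ring centre is near (573,-41). Next I check heights along the path.

```bash
python3 - <<'E'
from h import *
f=dict(np.load("top.npz"));Rm,e=cam(f);K=f["camera_matrix"];D=f["depth"]
v,u=np.mgrid[:480,:640];P=np.stack([(u-K[0,2])/K[0,0]*D,(v-K[1,2])/K[1,1]*D,D],-1)[D>0]@Rm.T+e
a=np.array([137,532]);d=np.array([573,-41])-a;L=np.hypot(*d);d=d/L
q=P[:,:2]-a;t=q@d;w=abs(q@np.array([-d[1],d[0]]))
for k in range(0,800,80):
    m=(t>k-40)&(t<k+40)&(w<100);print(k,m.sum(),np.percentile(P[m,2],99.8).round() if m.any() else None)
from bench import arm
s=arm.read_state();M=R.from_rotvec(s["ee_rot"]).as_matrix();print(M.round(3))
E
```

```text
0 2015 70.0
80 3517 70.0
160 4509 75.0
240 3956 70.0
320 3737 51.0
400 3797 51.0
480 3757 60.0
560 3776 43.0
640 3668 40.0
720 3670 79.0
[[-0.968  0.25  -0.   ]
 [ 0.25   0.968 -0.   ]
 [ 0.    -0.    -1.   ]]
```

```bash
python3 -m crank '[[0.4,-0.5,0,0],[0.76,-1,0,0],[0.76,-1,0,0],[0.76,-1,0,0],[0.76,-1,0,0],[0.76,-1,0,0],[0.76,-1,0,0],[0.76,-1,0,0]]' 1 40
python3 -m crank '[[0.76,-1,0,0],[0.76,-1,0,0],[0.76,-1,0,0],[0.76,-1,0,0],[0.76,-1,0,0],[0.76,-1,0,0],[0.76,-1,0,0],[0.76,-1,0,0]]'
```

```text
time_s: 1.17
ee_pos: [281.3, 343.7, 231.5]
ee_rot: [0.396, 3.116, 0.001]
contact_force: [-0.5, 0.2, -0.3]
finger_gap: 85.3
gripper_force: 0.0
time_s: 1.83
ee_pos: [433.3, 143.8, 231.6]
ee_rot: [0.396, 3.116, 0.001]
contact_force: [-0.3, 0.8, -0.5]
finger_gap: 85.2
gripper_force: 0.0
```

```bash
python3 -m crank '[[0.72,-0.96,0,0],[0.72,-0.96,0,0],[0.72,-0.96,0,0],[0.72,-0.96,0,0],[0.72,-0.96,0,0],[0.72,-0.96,0,0],[0.72,-0.96,0,0],[0.58,-0.74,0,0]]'
python3 -m crank '[[0,0,0,0],[0,0,0,0]]'
cat > look.py <<'E'
import sys
from h import *
from bench import arm,grab_frame
def look(name,c=(573.5,-41.5)):
    s=arm.read_state();f=grab_frame("wrist")
    np.savez(name+".npz",ee_pos=s["ee_pos"],ee_rot=s["ee_rot"],**f)
    im=np.hstack([rectify(f,c,61,s,half=50,n=400),rectify(f,c,36,s,half=60,n=400)])
    for o in(200,600): cv2.drawMarker(im,(o,200),(0,0,255),0,8)
    cv2.imwrite("pics/%s.png"%name,im);print(s["ee_pos"],s["joint_positions"],s["contact_force"])
    cv2.imwrite("pics/%s_raw.png"%name,f["img"])
look(sys.argv[1])
E
python3 look.py w1
```

```text
time_s: 2.5
ee_pos: [574.1, -44.1, 231.4]
ee_rot: [0.399, 3.115, -0.002]
contact_force: [0.5, -0.3, -0.9]
finger_gap: 85.5
gripper_force: 0.0
time_s: 2.67
ee_pos: [573.2, -43.2, 231.0]
ee_rot: [-0.401, -3.116, 0.001]
contact_force: [-0.8, 0.6, -0.9]
finger_gap: 85.9
gripper_force: 0.0
[573.23159172 -43.1983183  231.02040412] [-0.34659632  0.39296402  0.55386925  1.45666423 -0.20688337  1.3509215
  1.53310558] [-0.7879613   0.57407796 -0.94769415]
```

View pics/w1.png

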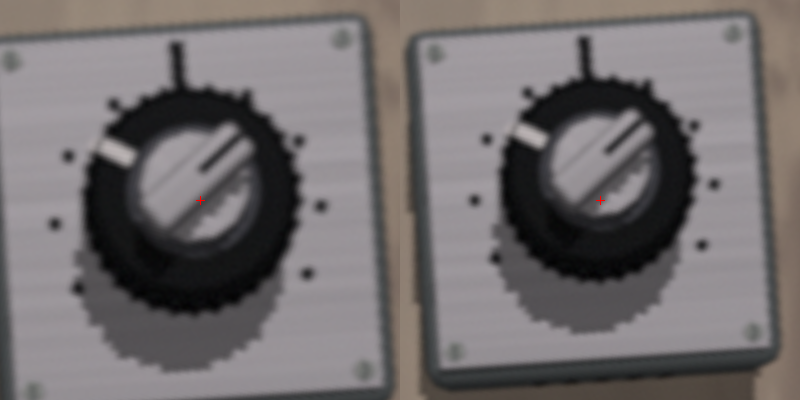

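The wrist view (left half z=61, right half z=36) puts the axis at about (575,-39.8). The box x axis is at +3.9° from the screws and the mark, and the ring line is at about +63°. The ring therefore needs about -59°. I descend to above the knob, pre-rotating +36° for last-joint margin.

```bash
python3 -m crank '[[0.08,0.1,-0.5,0.1],[0,0,-0.9,0.1],[0,0,-0.9,0.1],[0,0,-0.9,0.1],[0,0,-0.9,0.1],[0,0,-0.6,0.1],[0,0,-0.3,0],[0,0,0,0]]'
python3 look.py w2
```

```text
time_s: 3.38
ee_pos: [573.2, -36.9, 104.6]
ee_rot: [0.585, -3.083, -0.003]
contact_force: [-0.4, 0.8, 0.6]
finger_gap: 85.6
gripper_force: 0.0
[573.20404614 -36.92217709 104.6014597 ] [-0.24575303  0.47987594  0.39174336  1.63085328 -0.20286839  1.07538911
  2.14986885] [-0.43047563  0.76079589  0.55253477]
```

View pics/w2_raw.png

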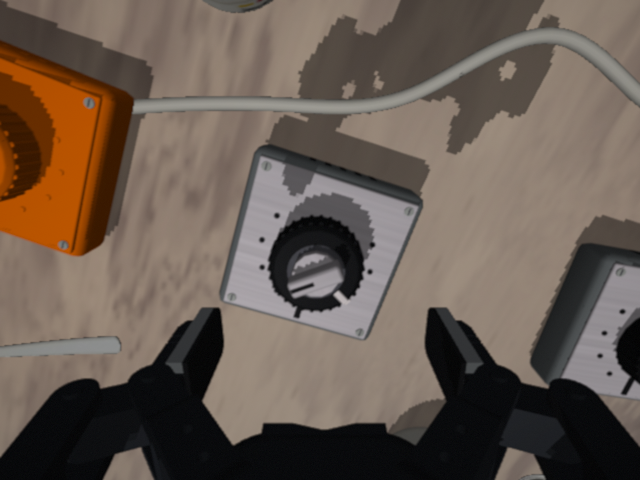

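The view shows the grey box with the ring at (316,265), the white line at (343,299), the mark at (298,313), and the fingers straddling columns 222–427. Next I compute the axis relative to the tool from this view.

```bash
python3 - <<'E'
from h import *
from bench import arm
z=dict(np.load("w2.npz"));s={k:z[k] for k in("ee_pos","ee_rot")}
print([arm.read_state()["ee_pos"].round(1) for _ in range(2)], s["ee_pos"])
# screws (z=36)
W=px2w(z,[[266,166],[409,211],[232,296],[360,332]],36,s);c=W.mean(0);print(W.round(1),c)
M=R.from_rotvec(s["ee_rot"]).as_matrix();print("axis in tool",(M.T@(c-s["ee_pos"])).round(1))
im=rectify(z,c,61,s,half=40,n=600);cv2.circle(im,(300,300),210,(0,0,255),1)
cv2.imwrite("pics/w2r.png",im)
g=cv2.cvtColor(im,6).astype(float);i,j=np.mgrid[:600,:600];r=np.hypot(i-300,j-300);m=(g>150)&(r>130)&(r<195)
a=np.degrees(np.arctan2(300-j,300-i))
h,_=np.histogram(a[m],np.arange(-180,181,10));print(h, np.median(a[m]))
E
```

```text
[array([574.4, -37.5, 106.1]), array([574.4, -37.5, 106.1])] [573.20404614 -36.92217709 104.6014597 ]
[[534.7 -88.4  36. ]
 [528.5   1.5  36. ]
 [623.7 -82.3  36. ]
 [618.2   7.7  36. ]] [576.26687228 -40.40155255  36.        ]
axis in tool [-1.8 -4.6 68.6]
[   0    0    0    0    0    0    0    0    0    0    0    0    0    0
   77   31  235    0    0    0    0   12    0  456 1168    0    0    0
    0    0    0    0    0    0    0    0] 60.976790845459206
```

View pics/w2r.png

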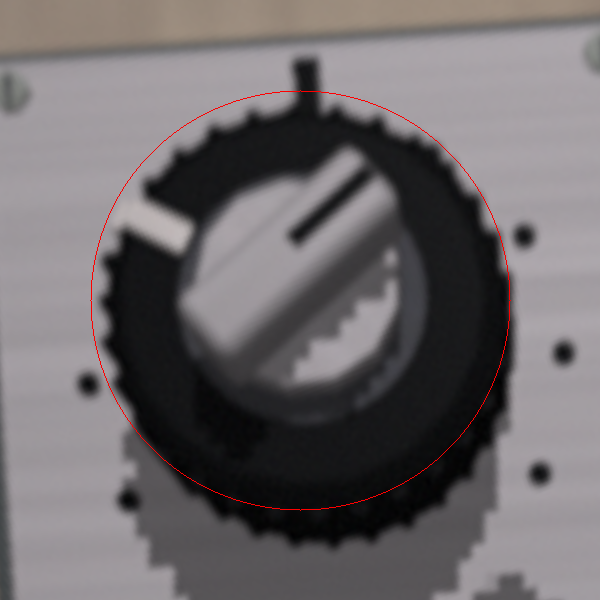

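The rectified view shows the ring line at about +62.5° and the knob bar at about -40°, with the axis at about (575.9,-40.6). I correct by (+1.5,-3.2) and descend to TCP z≈39.

```bash
python3 -m crank '[[0.06,-0.13,0,0],[0,0,-0.5,0],[0,0,-0.7,0],[0,0,-0.7,0],[0,0,-0.5,0],[0,0,-0.28,0],[0,0,0,0],[0,0,0,0]]'
python3 -c "
from bench import arm
for i in range(2):
  s=arm.read_state();print(s['ee_pos'],s['contact_force'])"
```

```text
time_s: 4.1
ee_pos: [577.4, -42.4, 40.3]
ee_rot: [-0.585, 3.085, -0.001]
contact_force: [0.6, 0.0, 0.2]
finger_gap: 85.3
gripper_force: 0.0
[577.41795803 -42.39467973  40.27291046] [0.62835755 0.02522646 0.19149852]
[577.41795803 -42.39467973  40.27291046] [0.62835755 0.02522646 0.19149852]
```

```bash
python3 -m crank '[[0,0,0,0],[0,0,0,0],[0,0,0,0],[0,0,0,0],[0,0,0,0],[0,0,0,0]]' -0.2 25
python3 -m crank '[[0,0,0,0],[0,0,0,0],[0,0,0,0]]'
```

```text
time_s: 4.6
ee_pos: [576.9, -40.3, 40.9]
ee_rot: [-0.587, 3.085, 0.004]
contact_force: [-2.5, 1.5, 5.9]
finger_gap: 54.9
gripper_force: 26.1
time_s: 4.85
ee_pos: [576.9, -40.3, 40.9]
ee_rot: [-0.588, 3.085, 0.004]
contact_force: [-2.8, 3.1, 5.0]
finger_gap: 55.1
gripper_force: 26.1
```

Gripped with a 55 mm gap and small forces. Now I turn clockwise.

```bash
python3 -m crank '[[0,0,0,-0.05],[0,0,0,-0.1],[0,0,0,-0.1],[0,0,0,-0.1],[0,0,0,-0.1],[0,0,0,-0.1],[0,0,0,-0.1],[0,0,0,-0.1]]'
python3 -m crank '[[0,0,0,-0.1],[0,0,0,-0.08],[0,0,0,-0.05],[0,0,0,0],[0,0,0,0]]'
python3 look.py w3; python3 -c "
import cv2,numpy as np
a=cv2.imread('pics/w3.png');b=cv2.imread('pics/w3_raw.png')
cv2.imwrite('pics/w3c.png',np.hstack([a[:,:400],cv2.resize(b,(400,400))]))"
```

```text
time_s: 5.52
ee_pos: [576.9, -41.6, 40.9]
ee_rot: [0.646, 3.074, 0.002]
contact_force: [-1.6, 1.1, 4.7]
finger_gap: 55.4
gripper_force: 26.1
time_s: 5.93
ee_pos: [576.6, -42.1, 40.9]
ee_rot: [1.004, 2.977, 0.002]
contact_force: [-3.0, 0.9, 5.1]
finger_gap: 55.4
gripper_force: 26.1
[576.6428591  -42.05360815  40.92135983] [-0.39001534  0.60579909  0.62205572  1.6916779  -0.41270355  0.9780447
  1.30231177] [-2.97543745  0.86018274  5.13982189]
```

View pics/w3c.png

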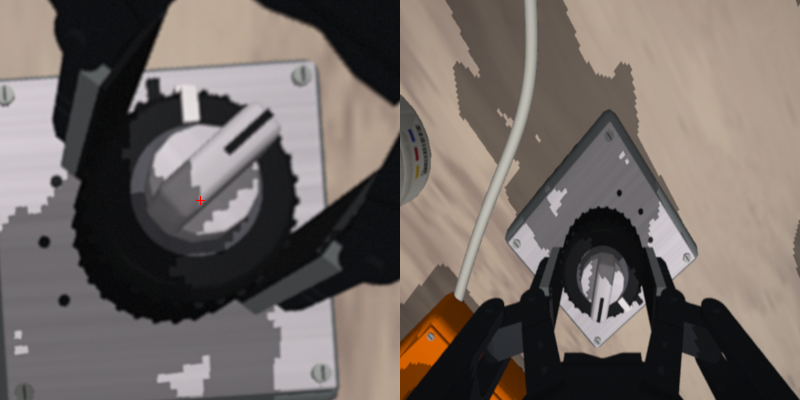

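The ring line at (190,103) now runs at about 3.5°, and the box x axis is at 3.9°. The knob bar is not visibly disturbed. I release, rise and check from above.

```bash
python3 -m crank '[[0,0,0,0],[0,0,0,0],[0,0,0,0],[0,0,0,0],[0,0,0,0],[0,0,0,0]]' 1
python3 -m crank '[[0,0,0.4,0],[0,0,0.8,0],[0,0,0.9,0],[0,0,0.9,0],[0,0,0.9,0],[0,0,0.9,0],[0,0,0,0],[0,0,0,0]]'
python3 - <<'E'
from h import *
from bench import arm,grab_frame
s=arm.read_state();f=grab_frame("wrist")
np.savez("w4.npz",ee_pos=s["ee_pos"],ee_rot=s["ee_rot"],**f)
print(s["ee_pos"])
z=dict(np.load("w1.npz"));s1={k:z[k] for k in("ee_pos","ee_rot")}
cv2.imwrite("pics/w4.png",np.hstack([rectify(f,(575,-40.5),61,s,half=50,n=400),cv2.resize(f["img"],(400,400))]))
cv2.imwrite("pics/w4b.png",rectify(f,(575,-40.5),61,s,half=50,n=600))
E
```

```text
time_s: 6.48
ee_pos: [576.5, -42.2, 39.2]
ee_rot: [-1.004, -2.977, 0.0]
contact_force: [-0.8, -0.7, 0.3]
finger_gap: 85.2
gripper_force: 0.0
time_s: 7.15
ee_pos: [577.7, -42.6, 161.4]
ee_rot: [1.003, 2.973, 0.002]
contact_force: [0.1, -0.2, -1.4]
finger_gap: 85.5
gripper_force: 0.0
[577.71946614 -42.62989433 161.44144562]
```

View pics/w4b.png

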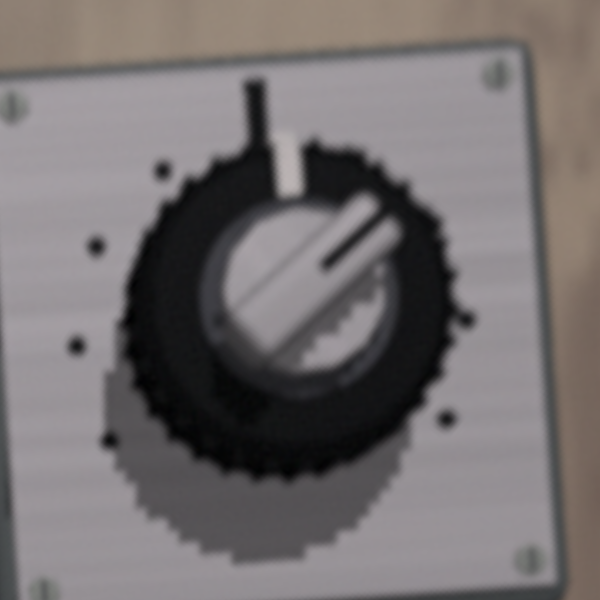

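The line at (288,165) sits near the mark's radial direction, with parallax offsetting it from the mark at (256,115). I'll check the angle numerically.

```bash
python3 - <<'E'
from h import *
z=dict(np.load("w4.npz"));s={k:z[k] for k in("ee_pos","ee_rot")};_,e=cam(z,s)
def pt(p,h,c=(575,-40.5),k=100/600):  # rectified z=61 px -> world at height h
    P=np.c_[c[0]+(300-p[:,1])*k,c[1]+(300-p[:,0])*k,np.full(len(p),61.)]
    return e+(P-e)*((h-e[2])/(61-e[2]))
ang=lambda d:np.degrees(np.arctan2(d[1],d[0]))
S=pt(np.array([[13,108],[497,75],[530,560],[44,591.]]),36);c=S.mean(0)
print("box",c.round(1),ang(S[0]-S[3]),ang(S[1]-S[2]),ang(S[0]-S[1])-90,ang(S[3]-S[2])-90)
im=rectify(z,(575,-40.5),61,s,half=50,n=600);g=cv2.cvtColor(im,6)
sub=np.zeros_like(g);sub[130:200,265:310]=g[130:200,265:310]
wm=(sub>150).astype(np.uint8)
n,l,st,ce=cv2.connectedComponentsWithStats(wm);k=1+st[1:,4].argmax();yx=np.argwhere(l==k)[:,::-1].astype(np.float32)
print(st[k],ce[k],cv2.minAreaRect(yx)); W=pt(ce[k][None],61)[0]
print("line about axis",ang((W-c)[:2]))
v=cv2.fitLine(yx,cv2.DIST_L2,0,.01,.01).ravel();print("line dir",np.degrees(np.arctan2(v[0],v[1])))
sb=g[75:150,235:280];yx=np.argwhere(sb<70)[:,::-1]+[235,75];yx=yx[yx[:,1]<138]
M=pt(yx.astype(float),36);print("mark about axis",ang((M.mean(0)-c)[:2]),"r",np.hypot(*(M.mean(0)-c)[:2]))
# knob bar groove direction at z=76, before/after
for n in("w1","w2","w4"):
    z=dict(np.load(n+".npz"));s={k:z[k] for k in("ee_pos","ee_rot")}
    im=rectify(z,c,76,s,half=25,n=400);g=cv2.cvtColor(im,6)
    i,j=np.mgrid[:400,:400];r=np.hypot(i-200,j-200);m=((g<110)&(r<135)).astype(np.uint8);m[:, :120]=0;m[250:]=0
    q,l,st,ce=cv2.connectedComponentsWithStats(m)
    for k in 1+np.argsort(-st[1:,4])[:2]:
        yx=np.argwhere(l==k)[:,::-1].astype(np.float32);v=cv2.fitLine(yx,2,0,.01,.01).ravel()
        print(n,"groove",st[k,4],ce[k].round(),np.degrees(np.arctan(v[0]/v[1])))
    cv2.imwrite("pics/k_%s.png"%n,im)
E
python3 -c "
import cv2,numpy as np
cv2.imwrite('pics/k.png',np.hstack([cv2.resize(cv2.imread('pics/k_%s.png'%n),(260,260)) for n in('w1','w2','w4')]))"
```

```text
box [575.3 -40.2  36. ] 3.6723318536275715 3.892476235155931 3.9004937423819257 3.649724599382921
[ 273  130   36   63 1325] [288.23849057 157.88075472] ((290.5, 161.0), (62.0, 35.0), 90.0)
line about axis 4.00431403408055
line dir 1.6274539
mark about axis 3.827052175651349 r 41.24160791715197
w1 groove 18229 [244. 153.] 46.831615
w2 groove 19396 [232. 150.] 52.77449
w4 groove 17311 [249. 155.] 46.217316
```

View pics/k.png

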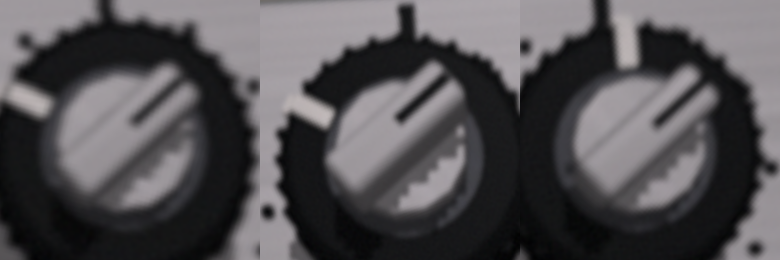

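The knob groove is unchanged at about 47–49°. The line is at 4.0° and the mark at 3.8°. I'll do one independent check with the top camera, arm aside.

```bash
python3 -m crank '[[-0.3,0.5,0.5,0],[-0.5,0.9,0.3,0],[-0.5,1,0.2,0],[-0.5,1,0,0],[-0.5,1,0,0],[-0.5,1,0,0],[-0.3,1,0,0],[0,1,0,0]]'
python3 -m crank '[[0,1,0,0],[0,1,0,0],[0,0,0,0],[0,0,0,0]]'
python3 - <<'E'
from h import *
from bench import grab_frame
f=grab_frame("top");a=dict(np.load("top.npz"))
c=(573.5,-41.5)
cv2.imwrite("pics/t2.png",np.hstack([rectify(x,c,61,n=400) for x in(a,f)]))
d=cv2.absdiff(*[rectify(x,(547,194),61,n=300) for x in(a,f)]);print("plain box diff",d.mean())
for n,x in(("before",a),("after",f)):
    g=cv2.cvtColor(rectify(x,c,61,half=60,n=1200),6)
    ax=np.array([615.,579.])  # approx axis col,row in 0.1 mm px (refined below by black disc)
    m=cv2.morphologyEx((g<70).astype(np.uint8),cv2.MORPH_OPEN,np.ones((35,35)))
    m=cv2.morphologyEx(m,cv2.MORPH_CLOSE,np.ones((3,3)))
    ct=max(cv2.findContours(m,0,1)[0],key=cv2.contourArea);ctr,r=cv2.minEnclosingCircle(ct)
    i,j=np.mgrid[:1200,:1200];R_=np.hypot(i-ctr[1],j-ctr[0]);w=(R_>175)&(R_<240)&(g>110)
    q,l,st,ce=cv2.connectedComponentsWithStats(w.astype(np.uint8));k=1+st[1:,4].argmax()
    print(n,ctr,r,ce[k],np.degrees(np.arctan2(ctr[0]-ce[k][0],ctr[1]-ce[k][1])))
E
```

```text
time_s: 7.87
ee_pos: [495.9, 144.0, 182.9]
ee_rot: [-1.002, -2.973, 0.003]
contact_force: [0.7, -0.8, 0.2]
finger_gap: 85.2
gripper_force: 0.0
time_s: 8.2
ee_pos: [497.5, 194.5, 182.6]
ee_rot: [-0.997, -2.977, 0.004]
contact_force: [-0.6, -1.0, -0.4]
finger_gap: 85.5
gripper_force: 0.0
plain box diff 15.317666666666666
before (600.3305053710938, 612.6779174804688) 279.585205078125 [420.77306208 507.57243073] 59.657062288368046
after (601.9821166992188, 611.3403930664062) 278.4818420410156 [591.05267205 402.88235294] 3.001266815643899
```

View pics/t2.png

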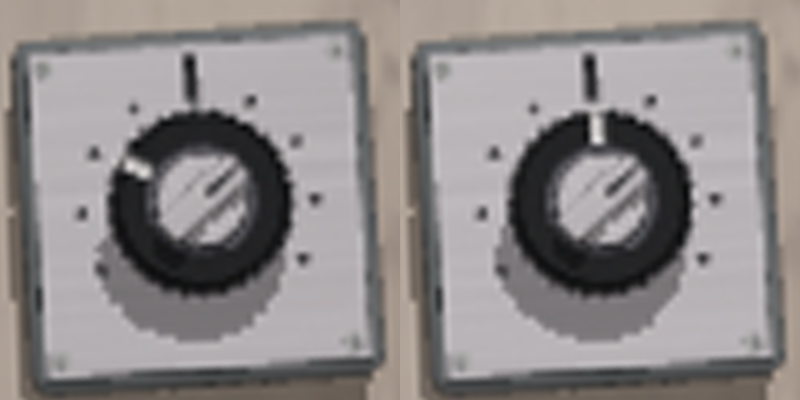

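The before/after pair shows the white line at (597,128) in line with the long mark at (590,77). The ring is at 3.0° in this view and 4.0° from the wrist, against a mark at 3.8°, so it is within about 1°. The inner knob is unchanged and the arm is clear.

```bash
python3 -c "
from bench import arm
print(arm.sign_off())"
```

```text
the job is handed in; nothing more can be done
None
```

The job is handed in: the outer ring's white line points at the long black mark to within about 1°, the inner knob shows no change, the robot never touched the other boxes, and it ended clear of everything at about 8 s.

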